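# Hang the planter pot in the snap hook

## Robot

A 7-joint arm with a two-finger parallel gripper is mounted at the origin on the work surface. World frame = base frame: x ahead of the robot, y to its left, z up, the work surface at z = 0. Lengths are in m, angles in rad, forces in N, time in s.
With the tool pointing down it reaches from about 0.425 to 0.875 m from the base axis. Payload 4.7 kg.
Tool frame: the origin (TCP) lies between the finger pads; the fingertips stand 14 mm ahead of it and the grasp point (between the pads) lies 5 mm behind it; z points along the fingers, y is the line along which they close (so a half turn about z gives the same grasp; the last joint's range is limited). The gripper opens to 87 mm and grips with 3 to 60 N. Pads are 19 mm wide; open, the fingers measure 117 mm over their backs; the gripper's body (75 mm by 190 mm) begins 51 mm behind the grasp point.
Start: joints at [1.143, 0.321, -0.07, 1.45, 0.023, 1.371, -0.057], TCP at [0.278, -0.588, 0.237] pointing down, gripper open.
Joint ranges: [-2.86, 2.86], [-0.3, 2.09], [-1.38, 1.24], [0.06, 2.45], [-1.56, 4.7], [0.09, 2.05], [-2.69, 2.69]. Speed limits (rad/s): [2.57, 2.57, 3.14, 3.14, 3.14, 3.14, 3.14].

## Interface

Orientations are given as a rotation vector (axis times angle).
In Python, from bench import get_state, get_image, camera_params, close_job gives the robot as it stands. The module is installed in compiled form; this text tells all that it offers.
- The arm moves only by the tool arm_command, never from a script. Its argument "motion" is a list of rows, each a list of 5 numbers: the finger opening in mm, from 0 to 87, then the shift along the tool's x, y, z in mm, then the turn about the tool's z in degrees. In form: [[gripper, x, y, z, spin], ...]. A call has 1 to 5 rows; each row is the pose to reach, as a shift and turn from the pose commanded when the call began, along the tool's axes at that moment; what a row does not reach only later rows make up. A row lasts 1/12 s, in which the tool goes at most 41.7 mm and 7.16 degrees, less where a joint would pass 70% of its speed; a pose out of reach is approached as far as the arm can. A call with a gripper value outside its range is refused whole. The fingers move at their own pace and stop on an object; "newtons" is the grip in N (left out, the last holds). Time passes only in rows, so rows that repeat a pose let the fingers close. It gives the time, the measured TCP pose, the force, the opening and the grip force at its end, in the units of the state.
- get_state(): the state, without advancing time (a new reading comes with each control period).
- get_image(name): name is "scene" or "side" or "wrist"; returns (picture, depth): 384x512x3 uint8, red, green, blue; 384x512 float32, m along the optical axis (not along the pixel's ray), 0 where there is no reading.
- camera_params(name): a dict with "intrinsics" (3x3 intrinsics, pixels), "extrinsics" (4x4, takes a point from camera to world coordinates). Camera axes: x right, y down, z forward; pixel columns grow to the right and rows downward; lengths in m; the calibration is good to about 2 mm. A picture is of the moment at which its call begins: read the wrist's pose just before it. camera_params takes no time and is no camera call; for the wrist camera it gives the pose at the moment of the call.
- close_job(): hands the job in; it is judged then, once.
The state is a dict: "time": time; "joint_positions": joint angles; "qd": joint speeds; "joint_torque": joint torques, N m; "position": TCP position; "tool_rot": TCP orientation; "ft_force": force on the tool from outside, world axes, zero at the start; "torque": the same for the moment, N m; "grip_width": opening from 0.0 (shut) to 1.0 (fully open); "grip_force": force on a finger pad.
Only numpy, scipy, OpenCV 4.12 (cv2) and the standard library are available. Lean on these libraries where they do the work, as an engineer would, in place of code of your own. Each camera call takes 0.05 s, during which the arm holds its last target. There are 200 camera calls.

## Task

Hang the galvanised pot from the snap hook on the post: slip the hook's nose under the pot's loop, then push the loop's bar down against the sprung gate until it snaps inside. Before letting go, pull the bar up against the shut gate with about 10 N beyond the pot's own weight and keep that up for a moment to prove that it holds. Leave the pot hanging freely and still on the hook, never force pot and hook together with more than about 15 N, and leave the other things on the shelf where they are.

Things in the scene. Friction and masses are not known exactly. Their poses are not given: they have to be found in the camera images.
- pot: Loose galvanised pot (0.2 to 0.45 kg), upright: base 70 mm, rim 90 mm across at height 75 mm. Origin: centre of its underside, z up. A rigid rectangular loop in its y-z plane stands over it: legs (5 mm in y, 12 in x) at y = +-52 mm, top bar along y, centreline 150 mm up. Clear height under the bar 71 mm. Same when turned half round.
- pot_eye (a point): Centre of the loop's top bar, axes as the pot's. The bare middle (y -14 to +14 mm), a 7 x 7 mm steel bar, is for the hook. On either side, at y = 14 to 49 and -14 to -49 mm, a 12 x 12 mm wooden sleeve surrounds the bar, to hold it by (sleeve centres at y = +-32 mm).
- hook_post: Fixed galvanised post with a snap hook at its -x side. Origin: on the shelf under the hook's middle, z up. The hook is a U of 8 mm round bar in the x-z plane, open at the top, where the gate closes it. Its bed runs on in +x to the post (24 x 24 mm, 210 mm tall, x = 85 mm, foot 100 x 100 x 6 mm). Nothing stands on the -x side: the loop comes over the nose from there.
- hook_mouth (a point): Middle of the mouth, 210.5 mm above the shelf; axes as the post's. The gate's hinge is clipped in a slot: the shut gate's centreline lies level with this point or up to 8 mm lower, differently each time and not measured, so feel for it. With the bar on the bed, pot_eye is 36.5 mm below this; pulled up against the shut gate, 6.5 to 14.5 mm below. Inside width of the U: 30 mm.
- hook_nose (a point): Round top of the nose, the hook's free upright (8 mm bar) on the -x side, 215.5 mm above the shelf, 19 mm from the mouth's middle. The back upright, 19 mm on the +x side, is 214.5 mm tall.
- hook_bed (a point): Middle of the bed's upper side, the bottom of the U, where the bar finally rests, 170.5 mm above the shelf. The bed's underside is 162.5 mm up.
- gate (a joint): Sprung gate: 6 mm bar, 31 mm long, hinged on the back upright, free end beside the nose. 0 = shut, up to 1.25 rad with the end swung down inward; never upward. Spring 0.05 N m shut plus 0.12 per rad: it yields to 5 to 10 N of push. Press with the bar's centre 4 to 10 mm from the mouth's middle towards the nose; after 20 to 27 mm of push it slips past and the gate springs shut.
- saucer: Bystander: terracotta saucer, 120 mm across, 22 mm high; origin centre of underside.
- carry_box: Bystander: grey plastic carry box with a hinged lid, 160 x 200 mm, about 110 mm high plus a lid knob; origin centre of underside.
- spoon: Bystander: stainless spoon lying flat, origin under its middle, along its x.
- scraper: Bystander: blue silicone scraper lying flat, origin under its middle, along its x.
There are look-alikes about, which are no part of the job. What is shaped like the pot but green is not meant.

How it is judged:
On the way, in this order (a step that is already met when the one before it is completed fails the run):
1. the loop's bar is inside the hook with the gate shut above it (z of pot_eye in the frame of hook_mouth between -0.042 and -0.004 m and x of pot_eye in the frame of hook_mouth between -0.015 and 0.015 m and y of pot_eye in the frame of hook_mouth between -0.016 and 0.016 m and value of joint gate below 0.1 rad), for 0.1 s.
2. the bar is pulled up against the shut gate from inside with 7 to 13 N for 0.3 s (z of pot_eye in the frame of hook_mouth between -0.02 and -0.003 m and x of pot_eye in the frame of hook_mouth between -0.015 and 0.015 m and value of joint gate below 0.1 rad and contact force between pot and hook_post between 7 and 13 N), for 0.3 s.
At the end, for the whole second after the job is handed in: The loop's bar rests on the hook's bed (bar centre 30 to 42 mm below the mouth, within 16 mm of its middle in x and y), the gate is shut (under 0.1 rad), and the pot hangs released, within 0.25 rad of upright and slower than 50 mm/s (z of pot_eye in the frame of hook_mouth between -0.042 and -0.03 m and x of pot_eye in the frame of hook_mouth between -0.016 and 0.016 m and y of pot_eye in the frame of hook_mouth between -0.016 and 0.016 m and value of joint gate below 0.1 rad and angle between pot's own z axis and vertical below 0.25 rad and linear speed of pot below 0.05 m/s); the robot touches nothing.
It fails at once if pot and hook are forced together with more than 18 N (contact force between pot and hook_post above 18 N).
It fails at once if a bystander is moved by more than 30 mm (distance of any of saucer, carry_box, spoon, scraper from where it was at the start of the episode above 0.03 m).
It also fails if it takes over 66 s, if anything falls off the work surface, if the arm or the gripper's body presses on something with over 40 N, if the wrist force passes 120 N, or if a joint passes its speed limit or range.

## Working session

There is one attempt and no reset: what is moved stays moved. The work goes in short steps, Python scripts to look and compute and a tool call to move; the robot and the scene stay as the last step left them, time stands still between calls to the robot, and variables do not carry over. Pictures are saved under pics/ and viewed, at most 10 in all, crops included, and the job is handed in when it is done.

Besides the shell and the picture viewer there is one more tool, called after "Request:" as name([rows], argument=value, ...), one row to a line, values as JSON. arm_command: Moves the arm, as the interface text tells. Its arguments: {"type":"object","properties":{"motion":{"type":"array"},"newtons":{"type":"number"}},"required":["motion"]}

```bash
mkdir -p pics; cat > h.py <<'E'
import numpy as np, cv2
from scipy.spatial.transform import Rotation as R
from bench import *
def grab(n):
    P=camera_params(n); im,d=get_image(n); np.savez(f'{n}.npz',im=im,d=d,K=P['intrinsics'],T=P['extrinsics']); return im,d,np.array(P['intrinsics']),np.array(P['extrinsics'])
def cloud(d,K,T):
    v,u=np.indices(d.shape); p=np.stack([(u-K[0,2])/K[0,0]*d,(v-K[1,2])/K[1,1]*d,d],-1)
    return p@T[:3,:3].T+T[:3,3]
E
python3 - <<'E'
from h import *
for n in ['scene','side']:
    im,d,K,T=grab(n); cv2.imwrite(f'pics/{n}0.png',im[...,::-1]); print(n,T.round(3).tolist())
s=get_state();print(s)
E
```

```text
scene [[-0.413, 0.581, -0.701, 1.591], [0.91, 0.245, -0.333, 0.511], [-0.022, -0.776, -0.63, 1.078], [0.0, 0.0, 0.0, 1.0]]
side [[-0.967, -0.186, 0.172, 0.34], [-0.253, 0.736, -0.628, 0.896], [-0.01, -0.652, -0.759, 1.217], [0.0, 0.0, 0.0, 1.0]]
{'time': 0.1, 'joint_positions': array([ 1.14307813,  0.32173185, -0.07005997,  1.45156092,  0.02262755,
        1.37077307, -0.05689865]), 'qd': array([ 0.00069608, -0.00125962, -0.00022383, -0.00251007,  0.00013084,
       -0.00260582, -0.00166413]), 'joint_torque': array([ 2.07746398e-04, -4.92571306e+01, -4.05570958e-01, -3.13399494e+01,
       -6.40958687e-02,  3.95212602e-02,  7.89735577e-05]), 'position': array([ 0.27766565, -0.58719434,  0.23557774]), 'tool_rot': array([-3.06366923e+00, -6.88039321e-01,  7.73704682e-04]), 'ft_force': array([-0.26593689, -0.27735563,  0.50357503]), 'torque': array([-0.0381913 ,  0.03899428, -0.01017424]), 'grip_force': 0.0, 'grip_width': 0.997609879736539}
```

View pics/scene0.png

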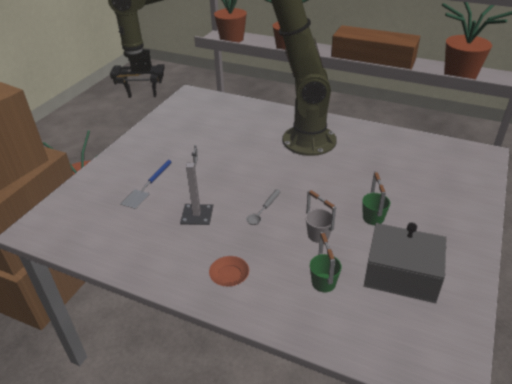

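View pics/side0.png

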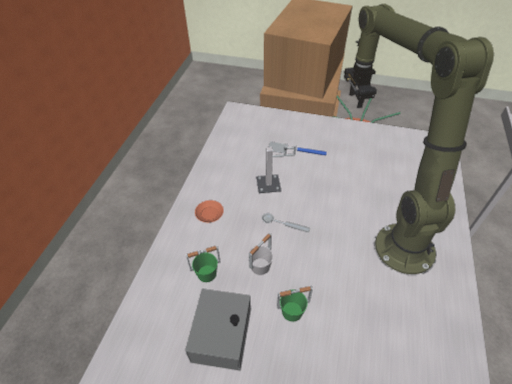

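Scene view: three pot-like things, at (320,225) grey, (375,205) green and (325,272) green. The grey one at (320,225) (side view (261,258)) is the galvanised pot; the green ones are look-alikes. The hook post is at (195,185) in scene and (268,165) in side. I'll confirm with a crop and measure.

```bash
python3 - <<'E'
from h import *
A=[]
for n,bp,bh in [('scene',(295,185,345,245),(170,140,220,230)),('side',(244,230,278,278),(252,135,300,197))]:
    z=np.load(n+'.npz'); im,d,K,T=[z[k] for k in('im','d','K','T')]
    W=cloud(d,K,T); hsv=cv2.cvtColor(im,cv2.COLOR_RGB2HSV)
    print(n,'table z',np.median(W[200:230,250:290,2]))
    x0,y0,x1,y1=bp; w=W[y0:y1,x0:x1].reshape(-1,3); h=hsv[y0:y1,x0:x1].reshape(-1,3)
    m=(h[:,0]<16)&(h[:,1]>90)&(w[:,2]>.12)&(w[:,2]<.18); q=w[m]
    print('sleeve n',m.sum(),'mean',q.mean(0).round(4)); c=q.mean(0); uu=np.linalg.svd(q-c)[2][0]; s=(q-c)@uu
    print(' dir',uu.round(3),'ang',np.degrees(np.arctan2(uu[1],uu[0])).round(1),'ext',np.percentile(s,[1,99]).round(4),'mid',(c+uu*np.mean(np.percentile(s,[1,99]))).round(4))
    m=(w[:,2]>.065)&(w[:,2]<.085);print(' rim',m.sum(), cv2.minEnclosingCircle((w[m][:,:2]).astype(np.float32)))
    x0,y0,x1,y1=bh; w=W[y0:y1,x0:x1].reshape(-1,3)
    for lo,hi in[(.004,.012),(.03,.09),(.09,.155),(.16,.19),(.19,.225)]:
        m=(w[:,2]>lo)&(w[:,2]<hi)&(np.linalg.norm(w[:,:2]-np.median(w[(w[:,2]>.03)&(w[:,2]<.15)][:,:2],0),axis=1)<.15)
        if m.sum()>5:
            q=w[m]; print(' post',lo,m.sum(),q.mean(0).round(4),q.min(0).round(3),q.max(0).round(3), cv2.minAreaRect((q[:,:2]*1000).astype(np.float32)))
    A.append(cv2.resize(im[bp[1]-15:bp[1]+65,bp[0]-15:bp[0]+65],(390,390),interpolation=2))
    A.append(cv2.resize(im[bh[1]-5:bh[1]+85,bh[0]-10:bh[0]+80],(390,390),interpolation=2))
cv2.imwrite('pics/crop.png',cv2.resize(np.vstack([np.hstack(A[:2]),np.hstack(A[2:])]),(600,600))[...,::-1])
E
```

```text
scene table z 0.0005630598749751803
sleeve n 69 mean [0.5871 0.2418 0.1556]
 dir [0.919 0.394 0.005] ang 23.2 ext [-0.1061  0.1099] mid [0.5888 0.2426 0.1557]
 rim 197 ((0.5218719840049744, 0.21305018663406372), 0.05538276582956314)
 post 0.004 469 [ 0.5864 -0.1942  0.0067] [ 0.452 -0.313  0.004] [ 0.665 -0.114  0.012] ((564.8007202148438, -212.02386474609375), (203.93621826171875, 171.1344451904297), 32.02094650268555)
 post 0.03 117 [ 0.5915 -0.1901  0.0605] [ 0.571 -0.204  0.031] [ 0.602 -0.179  0.09 ] ((589.4938354492188, -187.71214294433594), (21.163114547729492, 31.897232055664062), 58.738101959228516)
 post 0.09 136 [ 0.5911 -0.1904  0.123 ] [ 0.569 -0.204  0.091] [ 0.6   -0.179  0.155] ((586.3328247070312, -194.354736328125), (29.329296112060547, 24.34592628479004), 20.376462936401367)
 post 0.16 100 [ 0.563  -0.2014  0.1753] [ 0.485 -0.234  0.16 ] [ 0.601 -0.178  0.189] ((541.663330078125, -211.0607452392578), (122.41361236572266, 26.072446823120117), 20.535602569580078)
 post 0.19 119 [ 0.5614 -0.203   0.2044] [ 0.48  -0.237  0.19 ] [ 0.6   -0.179  0.217] ((540.475036621093
[... 558 characters left out ...]
.196  0.03 ] [ 0.588 -0.179  0.09 ] ((575.9744873046875, -186.7994384765625), (23.346874237060547, 15.81236457824707), 5.05119514465332)
 post 0.09 72 [ 0.5756 -0.1877  0.1244] [ 0.563 -0.197  0.092] [ 0.59  -0.176  0.154] ((575.4345703125, -191.68504333496094), (23.315387725830078, 22.79688262939453), 28.761024475097656)
 post 0.16 95 [ 0.5391 -0.2069  0.1727] [ 0.476 -0.237  0.161] [ 0.591 -0.179  0.189] ((531.0927734375, -208.22596740722656), (119.69984436035156, 23.445079803466797), 18.687606811523438)
 post 0.19 77 [ 0.547  -0.2053  0.2039] [ 0.479 -0.234  0.19 ] [ 0.592 -0.182  0.216] ((535.6773681640625, -217.63983154296875), (116.51986694335938, 31.30178451538086), 26.85989761352539)
```

View pics/crop.png

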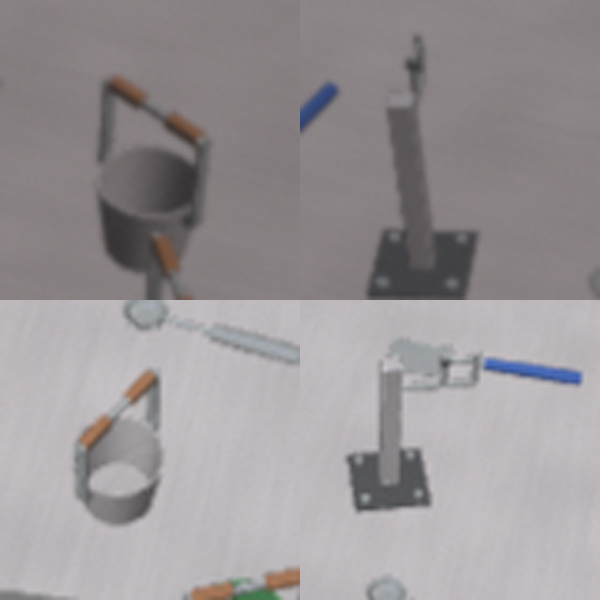

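The crop confirms the grey galvanised pot with its two wooden sleeves, and the hook facing -x from the post, with its nose towards the robot. The scene view's sleeve mask picked up some of the green pot, so I'm refining it.

```bash
cat >> h.py <<'E'
def sleeves(n,c0,r=.08):
    z=np.load(n+'.npz'); im,d,K,T=[z[k] for k in('im','d','K','T')]
    W=cloud(d,K,T); hsv=cv2.cvtColor(im,cv2.COLOR_RGB2HSV)
    m=(hsv[...,0]<18)&(hsv[...,1]>80)&(W[...,2]>.1)&(W[...,2]<.4)&(np.hypot(W[...,0]-c0[0],W[...,1]-c0[1])<r)
    # rays of mask pixels onto plane of sleeve centre handled by depth; return points
    return W[m]
def fitbar(q):
    c=q.mean(0); u=np.linalg.svd(q-c)[2][0]; s=(q-c)@u; e=np.percentile(s,[2,98]); 
    return (c+u*e.mean()).round(4),np.degrees(np.arctan2(u[1],u[0])).round(1)%180,e.round(4),len(q)
def go(target,ang):
    """shift along tool axes (mm), spin (deg) to bring TCP to target with tool x at world angle ang"""
    s=get_state(); M=R.from_rotvec(s['tool_rot']).as_matrix(); a=np.degrees(np.arctan2(M[1,0],M[0,0]))
    t=(np.array(target)-s['position'])*1000
    print('tcp',s['position'].round(4),'toolx ang',round(a,1),'tilt',round(np.degrees(np.arccos(-M[2,2])),2),'shift',(M.T@t).round(1),'spin',-((ang-a+180)%360-180),'t',s['time'],'f',s['ft_force'].round(2))
E
python3 - <<'E'
from h import *
Q=[]
for n in['scene','side']:
    q=sleeves(n,(.511,.217),.065); print(n,fitbar(q)); Q.append(q)
    z=np.load(n+'.npz');W=cloud(z['d'],z['K'],z['T']);im=z['im'].astype(int)
    g=(im[...,1]>im[...,0]*1.4)&(im[...,1]>im[...,2]*1.2)&(W[...,2]>.03)&(W[...,2]<.09)&(W[...,0]>.2)&(W[...,0]<.9)
    k,l,st,ce=cv2.connectedComponentsWithStats(g.astype(np.uint8))
    for i in range(1,k):
        if st[i,4]>60: print(' green',W[l==i].mean(0).round(3))
    w=W[(W[...,2]>.165)&(W[...,2]<.222)&(np.hypot(W[...,0]-.54,W[...,1]+.21)<.09)]
    f=cv2.fitLine((w[:,:2]*1000).astype(np.float32),cv2.DIST_HUBER,0,.01,.01).ravel(); 
    sx=(w[:,:2]*1000-f[2:])@f[:2]*np.sign(f[0]); print(' hook line',np.degrees(np.arctan2(f[1],f[0])),f[2:],'ends',[(f[2:]+f[:2]*np.sign(f[0])*e).round(1) for e in np.percentile(sx,[.5,99.5])])
go((.511,.217,.36),64.5)
E
```

```text
scene (array([0.5197, 0.216 , 0.1554]), np.float64(63.7), array([-0.0454,  0.0441]), 46)
 green [0.349 0.338 0.056]
 green [0.394 0.384 0.05 ]
 green [0.689 0.281 0.054]
 hook line 21.400919 [ 545.00116 -208.74388] ends [array([ 484.3, -232.5]), array([ 598.5, -187.8])]
side (array([0.5103, 0.2166, 0.1546]), np.float64(65.2), array([-0.0485,  0.0444]), 50)
 green [0.699 0.287 0.055]
 green [0.361 0.356 0.053]
 hook line 24.952219 [ 532.0514  -209.74615] ends [array([ 477.2, -235.3]), array([ 584.9, -185.1])]
tcp [ 0.2777 -0.5872  0.2356] toolx ang 25.3 tilt 0.1 shift [ 554.8 -627.4 -123.4] spin -39.18502311965787 t 0.1 f [-0.27 -0.28  0.5 ]
```

Request:
arm_command([
  [50,40,-40,-60,0],
  [50,60,-65,-90,0],
  [50,85,-95,-110,0],
  [50,110,-125,-124,0],
  [50,135,-155,-124,0],
])

```text
time: 0.52
position: [0.3246, -0.4248, 0.3532]
tool_rot: [3.063, 0.686, 0.002]
ft_force: [0.1, -0.9, 0.6]
grip_width: 0.709
grip_force: 0.0
```

Request:
arm_command([
  [50,27,-31,0,0],
  [50,54,-62,0,0],
  [50,81,-93,0,0],
  [50,108,-124,0,0],
  [50,135,-155,0,0],
])

```text
time: 0.93
position: [0.3801, -0.2253, 0.3506]
tool_rot: [3.065, 0.688, -0.001]
ft_force: [0.4, 0.4, -0.1]
grip_width: 0.576
grip_force: 0.0
```

Request:
arm_command([
  [50,27,-31,0,-7],
  [50,54,-62,0,-14],
  [50,81,-93,0,-21],
  [50,108,-124,0,-28],
  [50,135,-155,0,-35],
])

```text
time: 1.35
position: [0.4357, -0.0276, 0.3507]
tool_rot: [2.711, 1.586, -0.001]
ft_force: [0.7, -0.1, 0.9]
grip_width: 0.576
grip_force: 0.0
```

```bash
python3 -c "
from h import *
go((.515,.217,.33),64.5)"
```

```text
tcp [ 0.4357 -0.0276  0.3507] toolx ang 60.6 tilt 0.04 shift [252.1 -50.8  20.6] spin -3.8546245698178154 t 1.35 f [ 0.65 -0.12  0.9 ]
```

Request:
arm_command([
  [50,40,-8,0,-4],
  [50,80,-16,0,-4],
  [50,120,-24,0,-4],
  [50,160,-32,0,-4],
  [50,200,-40,0,-4],
])

```text
time: 1.77
position: [0.5002, 0.1657, 0.351]
tool_rot: [2.659, 1.671, 0.0]
ft_force: [0.0, -0.4, -0.2]
grip_width: 0.578
grip_force: 0.0
```

Request:
arm_command([
  [50,30,-6,0,0],
  [50,45,-8,0,0],
  [50,45,-8,0,0],
  [50,45,-8,0,0],
  [50,45,-8,0,0],
])

```text
time: 2.18
position: [0.5125, 0.2065, 0.3505]
tool_rot: [2.66, 1.67, -0.002]
ft_force: [-0.4, -0.1, -0.2]
grip_width: 0.575
grip_force: 0.0
```

```bash
python3 - <<'E'
from h import *
im,d,K,T=grab('wrist'); cv2.imwrite('pics/w1.png',im[...,::-1]); print(T.round(3).tolist(),K.round(1).tolist())
try: print(fitbar(sleeves('wrist',(.515,.217),.065)))
except Exception as e: print(e)
go((.515,.217,.33),64.5)
E
```

```text
[[0.901, -0.416, -0.126, 0.547], [-0.435, -0.862, -0.26, 0.277], [-0.001, 0.289, -0.957, 0.498], [0.0, 0.0, 0.0, 1.0]] [[311.2, 0.0, 252.7], [0.0, 311.2, 188.9], [0.0, 0.0, 1.0]]
(array([0.5005, 0.1983, 0.2645]), np.float64(49.69999999999999), array([-0.0156,  0.228 ]), 503)
tcp [0.5127 0.2061 0.3507] toolx ang 64.2 tilt 0.09 shift [10.8 -2.6 20.6] spin -0.3305489759083571 t 2.2333 f [ 0.05 -0.77 -0.56]
```

View pics/w1.png

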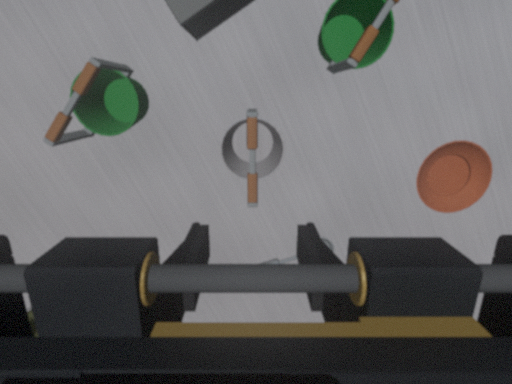

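Wrist view: the grey pot is in the middle with its bar running vertically from (252,108) to (252,206), aligned with tool x. The green pots are at the top left and top right.

```bash
cat >> h.py <<'E'
def wristbar(zb,zlo,zhi,c0,r=.075):
    z=np.load('wrist.npz'); im,d,K,T=[z[k] for k in('im','d','K','T')]
    W=cloud(d,K,T); hsv=cv2.cvtColor(im,cv2.COLOR_RGB2HSV)
    m=(hsv[...,0]<18)&(hsv[...,1]>80)&(W[...,2]>zlo)&(W[...,2]<zhi)&(np.hypot(W[...,0]-c0[0],W[...,1]-c0[1])<r)
    v,u=np.nonzero(m); r_=np.stack([(u-K[0,2])/K[0,0],(v-K[1,2])/K[1,1],np.ones(len(u))],1)@T[:3,:3].T
    q=T[:3,3]+r_*((zb-T[2,3])/r_[:,2])[:,None]; print('median z top',np.median(W[m][:,2]).round(4))
    return fitbar(q)
E
python3 - <<'E'
from h import *
r=wristbar(.156,.13,.18,(.515,.217)); print(r)
c=r[0]; a=np.radians(r[1]); g=c[:2]-.033*np.array([np.cos(a),np.sin(a)]); print(g)
go((g[0],g[1],.152),r[1])
E
```

```text
median z top 0.1552
(array([0.5152, 0.2143, 0.156 ]), np.float64(64.3), array([-0.0431,  0.0489]), 491)
[0.50088925 0.18456446]
tcp [0.5127 0.2061 0.3507] toolx ang 64.2 tilt 0.09 shift [-24.3  -1.3 198.7] spin -0.13054897590836845 t 2.2333 f [ 0.05 -0.77 -0.56]
```

Request:
arm_command([
  [50,-12,-1,35,0],
  [50,-24,-1,75,0],
  [50,-24,-1,115,0],
  [50,-24,-1,145,0],
  [50,-24,-1,165,0],
])

```text
time: 2.65
position: [0.4998, 0.1833, 0.1828]
tool_rot: [2.662, 1.666, -0.006]
ft_force: [-0.3, 0.0, 0.3]
grip_width: 0.578
grip_force: 0.0
```

Request:
arm_command([
  [50,0,0,15,0],
  [50,0,0,27,0],
  [50,0,0,33,0],
  [50,0,0,33,0],
  [50,0,0,33,0],
])

```text
time: 3.07
position: [0.5017, 0.1864, 0.1536]
tool_rot: [2.66, 1.671, 0.001]
ft_force: [-0.0, 0.4, -0.2]
grip_width: 0.576
grip_force: 0.0
```

```bash
python3 -c "
from h import *
go((.5009,.1846,.152),64.3)"
```

```text
tcp [0.5017 0.1864 0.1536] toolx ang 64.3 tilt 0.06 shift [-2.   0.1  1.6] spin -0.03297551086450312 t 3.0667 f [-0.    0.42 -0.19]
```

Request:
arm_command([
  [5,0,0,1,0],
  [5,0,0,1,0],
  [5,0,0,1,0],
  [5,0,0,1,0],
  [5,0,0,1,0],
], newtons=55)

```text
time: 3.48
position: [0.5013, 0.1869, 0.1522]
tool_rot: [2.659, 1.672, 0.001]
ft_force: [0.3, -0.4, -0.0]
grip_width: 0.279
grip_force: 0.0
```

Request:
arm_command([
  [5,0,0,1,0],
  [5,0,0,0,0],
  [5,0,0,-5,0],
  [5,0,0,-10,0],
  [5,0,0,-15,0],
])

```text
time: 3.9
position: [0.5008, 0.1866, 0.1669]
tool_rot: [-2.659, -1.672, 0.002]
ft_force: [0.1, 0.1, -3.7]
grip_width: 0.129
grip_force: 55.0
```

Request:
arm_command([
  [5,0,0,-25,0],
  [5,0,0,-50,0],
  [5,0,0,-85,0],
  [5,0,0,-120,0],
  [5,0,0,-135,0],
])

```text
time: 4.32
position: [0.5025, 0.1879, 0.307]
tool_rot: [2.658, 1.671, 0.01]
ft_force: [1.0, 0.3, -3.1]
grip_width: 0.132
grip_force: 55.0
```

Request:
arm_command([
  [5,0,0,0,0],
  [5,0,0,0,0],
  [5,0,0,0,0],
])

```text
time: 4.57
position: [0.5003, 0.1862, 0.3002]
tool_rot: [-2.659, -1.672, 0.004]
ft_force: [0.7, -0.1, -4.4]
grip_width: 0.131
grip_force: 55.0
```

```bash
python3 - <<'E'
from h import *
grab('wrist'); s=get_state()['position']
z=np.load('wrist.npz'); W=cloud(z['d'],z['K'],z['T']); hsv=cv2.cvtColor(z['im'],cv2.COLOR_RGB2HSV)
m=(hsv[...,0]<18)&(hsv[...,1]>80)&(W[...,2]>.25)&(W[...,2]<.35); q=W[m]; print(fitbar(q))
a=np.radians(64.3); t=(q[:,:2]-s[:2])@[np.cos(a),np.sin(a)]; n=(q[:,:2]-s[:2])@[-np.sin(a),np.cos(a)]
for lo in np.arange(-.02,.1,.01):
    k=(t>lo)&(t<lo+.01)
    if k.sum()>5: print(round(lo,3),k.sum(),np.percentile(q[k,2],80).round(4),np.median(n[k]).round(4))
go((.402,-.297,.34),112)
E
```

```text
(array([0.5165, 0.2195, 0.3037]), np.float64(64.3), array([-0.0348,  0.0464]), 2643)
-0.01 192 0.3045 -0.0002
0.0 428 0.3047 -0.0002
0.01 305 0.3043 -0.0004
0.04 217 0.3041 -0.0004
0.05 493 0.3041 -0.0004
0.06 533 0.304 -0.0004
0.07 475 0.3039 -0.0004
tcp [0.5002 0.1861 0.2998] toolx ang 64.3 tilt 0.21 shift [-478.   120.9  -39.3] spin -47.68794304595386 t 4.6167 f [-0.36  0.38 -3.9 ]
```

Request:
arm_command([
  [5,-20,5,-15,0],
  [5,-50,13,-30,0],
  [5,-85,22,-40,0],
  [5,-120,30,-40,0],
  [5,-155,39,-40,0],
])

```text
time: 5.03
position: [0.4681, 0.0288, 0.3409]
tool_rot: [-2.658, -1.673, 0.002]
ft_force: [0.1, -0.7, -3.5]
grip_width: 0.133
grip_force: 55.0
```

Request:
arm_command([
  [5,-35,9,0,0],
  [5,-70,18,0,0],
  [5,-105,27,0,0],
  [5,-140,36,0,0],
  [5,-175,44,0,0],
])

```text
time: 5.45
position: [0.4316, -0.1482, 0.3401]
tool_rot: [-2.658, -1.671, 0.003]
ft_force: [1.0, -0.6, -3.2]
grip_width: 0.131
grip_force: 55.0
```

Request:
arm_command([
  [5,-35,9,0,-7],
  [5,-70,18,0,-14],
  [5,-105,27,0,-21],
  [5,-135,34,0,-28],
  [5,-148,38,0,-34],
])

```text
time: 5.87
position: [0.3997, -0.3018, 0.3393]
tool_rot: [-2.054, -2.373, 0.005]
ft_force: [-1.2, -1.3, -3.6]
grip_width: 0.13
grip_force: 55.0
```

Request:
arm_command([
  [5,0,0,0,-7],
  [5,0,0,0,-13],
  [5,0,0,0,-13],
  [5,0,0,0,-13],
  [5,0,0,0,-13],
])

```text
time: 6.28
position: [0.4029, -0.296, 0.3409]
tool_rot: [-1.774, -2.591, -0.0]
ft_force: [-0.8, -0.1, -3.6]
grip_width: 0.127
grip_force: 55.0
```

```bash
python3 - <<'E'
from h import *
go((.402,-.297,.34),112)
im,d,K,T=grab('wrist'); cv2.imwrite('pics/w2.png',im[...,::-1])
E
```

```text
tcp [ 0.4029 -0.296   0.3409] toolx ang 111.2 tilt 0.09 shift [-0.6 -1.2  0.9] spin -0.8060811134996015 t 6.2833 f [-0.77 -0.11 -3.6 ]
```

View pics/w2.png

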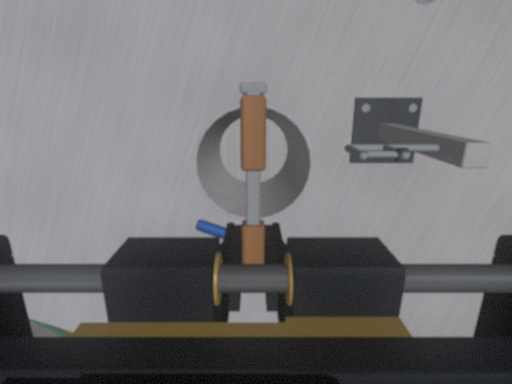

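Wrist view: the pot hangs straight (bar from (253,85) to (253,262)). The hook is at (347–440,148), the post top at (455–488,155) and the foot plate at (352–420,98–162). Measuring the hook in this picture.

```bash
cat > m.py <<'E'
from h import *
z=np.load('wrist.npz'); im,d,K,T=[z[k] for k in('im','d','K','T')]; W=cloud(d,K,T)
def ray(u,v,zz):
    r=np.stack([(u-K[0,2])/K[0,0],(v-K[1,2])/K[1,1],np.ones(np.shape(u))],-1)@T[:3,:3].T; return T[:3,3]+r*((zz-T[2,3])/r[...,2])[...,None]
near=np.hypot(W[...,0]-.54,W[...,1]+.21)<.12
near&=np.indices(near.shape)[1]>330
for lo,hi in[(.2,.225),(.16,.182)]:
    m=near&(W[...,2]>lo)&(W[...,2]<hi); v,u=np.nonzero(m); p=W[m]
    f=cv2.fitLine((p[:,:2]*1000).astype(np.float32),cv2.DIST_HUBER,0,.01,.01).ravel(); f[:2]*=np.sign(f[0]); n=np.array([-f[1],f[0]])
    s=(p[:,:2]*1000-f[2:])@f[:2]; e=np.percentile(s,[.5,99.5]); print(lo,len(p),'ang',np.degrees(np.arctan2(f[1],f[0])).round(1),[(f[2:]+f[:2]*x).round(1) for x in e],'len',np.ptp(e).round(1),'z',np.percentile(p[:,2],[5,50,95]).round(4),'u',u.min(),u.max(),'v',v.min(),v.max())
# post top
m=near&(W[...,2]>.203)&(W[...,2]<.216)&(np.indices(near.shape)[1]>440); p=W[m]; print('posttop',len(p),cv2.minAreaRect((p[:,:2]*1000).astype(np.float32)))
# foot plate outline on z=.006: dark pixels
g=cv2.cvtColor(im,cv2.COLOR_RGB2GRAY); m=near&(W[...,2]<.012)&(g<95); m[:, :340]=0; v,u=np.nonzero(m); q=ray(u,v,.006); print('foot',len(q),cv2.minAreaRect((q[:,:2]*1000).astype(np.float32)))
hsv=cv2.cvtColor(im,cv2.COLOR_RGB2HSV); s=get_state()
m=(hsv[...,0]<18)&(hsv[...,1]>80)&(abs(W[...,2]-s['position'][2])<.03); v,u=np.nonzero(m)
col=np.bincount(v,minlength=384); vs=np.nonzero(col>10)[0]; br=vs[np.nonzero(np.diff(vs)>5)[0]]; br2=vs[np.nonzero(np.diff(vs)>5)[0]+1]
print('rows',vs.min(),br,br2,vs.max()); zb=s['position'][2]+.004
M=R.from_rotvec(s['tool_rot']).as_matrix()
for vv in (vs.min(),br[0],br2[0]):
    um=np.median(u[v==vv]); print(vv,um,(M.T@(ray(np.array([um]),np.array([vv+.0]),zb)[0]-s['position'])*1000).round(1))
E
python3 m.py
```

```text
0.2 1347 ang 21.4 [array([ 481., -236.]), array([ 591.8, -192.5])] len 119.1 z [0.2029 0.2092 0.2128] u 354 491 v 141 167
0.16 871 ang 21.4 [array([ 480.5, -235. ]), array([ 588. , -192.8])] len 115.5 z [0.1646 0.1694 0.1799] u 344 465 v 135 161
posttop 806 ((580.8101806640625, -197.39088439941406), (24.917049407958984, 23.560903549194336), 21.104190826416016)
foot 2361 ((580.8484497070312, -197.8701934814453), (98.75309753417969, 96.95301818847656), 21.177274703979492)
rows 96 [169] [226] 263
96 253.0 [78.5 -0.2 -3.9]
169 252.5 [45.5 -0.4 -4. ]
226 253.0 [16.3 -0.2 -4. ]
```

Request:
arm_command([
  [5,-3,0,20,0],
  [5,-3,0,50,0],
  [5,-3,0,85,0],
  [5,-3,0,105,0],
  [5,-3,0,111,0],
])

```text
time: 6.75
position: [0.402, -0.2977, 0.2267]
tool_rot: [-1.77, -2.587, -0.0]
ft_force: [-2.2, 0.2, -3.3]
grip_width: 0.131
grip_force: 55.0
```

Request:
arm_command([
  [5,0,5,0,0],
  [5,0,15,0,0],
  [5,0,30,0,0],
  [5,0,40,0,0],
  [5,0,45,0,0],
])

```text
time: 7.17
position: [0.4493, -0.2818, 0.2329]
tool_rot: [1.767, 2.593, 0.002]
ft_force: [-0.9, -0.5, -3.6]
grip_width: 0.133
grip_force: 55.0
```

Request:
arm_command([
  [5,0,0,0,0],
  [5,0,0,0,0],
  [5,0,0,0,0],
])

```text
time: 7.42
position: [0.4456, -0.2834, 0.2311]
tool_rot: [-1.773, -2.593, 0.001]
ft_force: [-0.1, -0.0, -4.2]
grip_width: 0.136
grip_force: 55.0
```

```bash
python3 - <<'E'
from h import *
go((.5061,-.2593,.2295),111.2)
grab('wrist'); exec(open('m.py').read())
E
```

```text
tcp [ 0.4456 -0.2834  0.2311] toolx ang 111.3 tilt 0.04 shift [ 0.5 65.1  1.6] spin 0.07506829467388343 t 7.4167 f [-0.09 -0.02 -4.16]
0.2 1727 ang 19.6 [array([ 480.7, -235.1]), array([ 572.7, -202.3])] len 97.7 z [0.2013 0.2067 0.2139] u 338 511 v 161 203
0.16 2189 ang 22.0 [array([ 482.8, -234.8]), array([ 588.7, -192. ])] len 114.2 z [0.1643 0.1696 0.1801] u 331 511 v 149 189
posttop 356 ((570.8088989257812, -201.94247436523438), (3.7014591693878174, 23.3714656829834), 24.66214370727539)
foot 4166 ((580.788818359375, -197.87188720703125), (98.92854309082031, 97.06732940673828), 21.28390884399414)
rows 96 [169] [226] 263
96 253.0 [78.4 -0.1 -4. ]
169 252.5 [45.3 -0.3 -4. ]
226 253.0 [16.1 -0.  -4. ]
```

Request:
arm_command([
  [5,0,6,1,0],
  [5,0,16,1,0],
  [5,0,26,1,0],
  [5,0,36,1,0],
  [5,0,44,1,0],
])

```text
time: 7.88
position: [0.4888, -0.2658, 0.2299]
tool_rot: [1.77, 2.595, 0.001]
ft_force: [-0.3, 1.0, -3.3]
grip_width: 0.128
grip_force: 55.0
```

Request:
arm_command([
  [5,0,8,0,0],
  [5,0,15,0,0],
  [5,0,20,0,0],
  [5,0,21,0,0],
  [5,0,21,0,0],
])

```text
time: 8.3
position: [0.5068, -0.259, 0.2298]
tool_rot: [-1.771, -2.594, 0.0]
ft_force: [0.6, -0.6, -4.0]
grip_width: 0.131
grip_force: 55.0
```

```bash
python3 - <<'E'
from h import *
go((.5061,-.2593,.220),111.2)
im,d,K,T=grab('wrist'); cv2.imwrite('pics/w3.png',im[...,::-1])
E
```

```text
tcp [ 0.5068 -0.259   0.2298] toolx ang 111.3 tilt 0.02 shift [ 0.  -0.8  9.8] spin 0.14444245111243958 t 8.3 f [ 0.59 -0.56 -4.03]
```

View pics/w3.png

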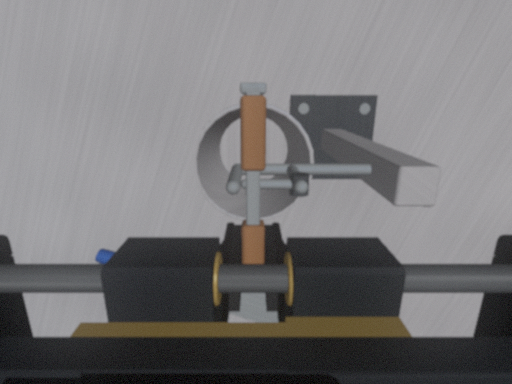

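Wrist view: the bar (u≈253) sits between the nose (233,185) and the back upright (300,183), above the gate. Now pressing down.

Request:
arm_command([
  [5,0,0,3,0],
  [5,0,0,6,0],
  [5,0,0,9,0],
  [5,0,0,11,0],
  [5,0,0,13,0],
])

```text
time: 8.77
position: [0.5063, -0.2593, 0.2165]
tool_rot: [-1.772, -2.593, 0.0]
ft_force: [-0.0, 0.2, -3.2]
grip_width: 0.131
grip_force: 55.0
```

Request:
arm_command([
  [5,0,0,2,0],
  [5,0,0,4,0],
  [5,0,0,6,0],
  [5,0,0,8,0],
  [5,0,0,9,0],
])

```text
time: 9.18
position: [0.5066, -0.2593, 0.208]
tool_rot: [1.772, 2.594, -0.0]
ft_force: [-1.3, -0.1, -0.5]
grip_width: 0.132
grip_force: 55.0
```

Request:
arm_command([
  [5,0,0,2,0],
  [5,0,0,4,0],
  [5,0,0,5,0],
])

```text
time: 9.43
position: [0.507, -0.2592, 0.203]
tool_rot: [1.772, 2.593, 0.0]
ft_force: [-0.6, 0.2, -0.7]
grip_width: 0.129
grip_force: 55.0
```

Request:
arm_command([
  [5,0,0,2,0],
  [5,0,0,4,0],
  [5,0,0,5,0],
])

```text
time: 9.68
position: [0.5068, -0.2594, 0.198]
tool_rot: [1.772, 2.593, -0.0]
ft_force: [-0.1, 0.1, 1.2]
grip_width: 0.129
grip_force: 55.0
```

Request:
arm_command([
  [5,0,0,2,0],
  [5,0,0,3,0],
  [5,0,0,4,0],
])

```text
time: 9.93
position: [0.5064, -0.2595, 0.1938]
tool_rot: [-1.773, -2.594, 0.001]
ft_force: [-1.1, -0.5, 0.8]
grip_width: 0.134
grip_force: 55.0
```

Request:
arm_command([
  [5,0,0,1,0],
  [5,0,0,2,0],
  [5,0,0,3,0],
])

```text
time: 10.18
position: [0.5064, -0.2594, 0.1908]
tool_rot: [-1.772, -2.594, 0.0]
ft_force: [-1.7, -1.1, 1.0]
grip_width: 0.132
grip_force: 55.0
```

Request:
arm_command([
  [5,0,0,1,0],
  [5,0,0,2,0],
  [5,0,0,3,0],
])

```text
time: 10.43
position: [0.5056, -0.2596, 0.1873]
tool_rot: [-1.772, -2.592, 0.002]
ft_force: [-5.1, -1.4, -0.7]
grip_width: 0.131
grip_force: 55.0
```

Request:
arm_command([
  [5,0,0,1,0],
  [5,0,0,2,0],
  [5,0,0,2,0],
])

```text
time: 10.68
position: [0.5048, -0.2598, 0.1845]
tool_rot: [-1.771, -2.591, 0.003]
ft_force: [-5.4, -3.2, -4.0]
grip_width: 0.129
grip_force: 55.1
```

Request:
arm_command([
  [5,0,0,1,0],
  [5,0,0,2,0],
  [5,0,0,2,0],
])

```text
time: 10.93
position: [0.5051, -0.2597, 0.1827]
tool_rot: [-1.771, -2.591, 0.003]
ft_force: [-4.9, -2.5, -2.8]
grip_width: 0.129
grip_force: 55.0
```

Request:
arm_command([
  [5,0,-1,0,0],
  [5,0,-2,0,0],
  [5,0,-3,0,0],
])

```text
time: 11.18
position: [0.5036, -0.2603, 0.1837]
tool_rot: [-1.772, -2.593, 0.0]
ft_force: [-4.0, -0.4, -1.0]
grip_width: 0.127
grip_force: 55.0
```

```bash
python3 - <<'E'
from h import *
go((.5061,-.2593,.1755),111.2)
im,d,K,T=grab('wrist'); cv2.imwrite('pics/w4.png',cv2.resize(im[120:250,180:400],(660,390),interpolation=2)[...,::-1])
E
```

```text
tcp [ 0.5036 -0.2603  0.1837] toolx ang 111.3 tilt 0.02 shift [0.  2.7 8.2] spin 0.10621396145481299 t 11.1833 f [-4.   -0.39 -0.97]
```

View pics/w4.png

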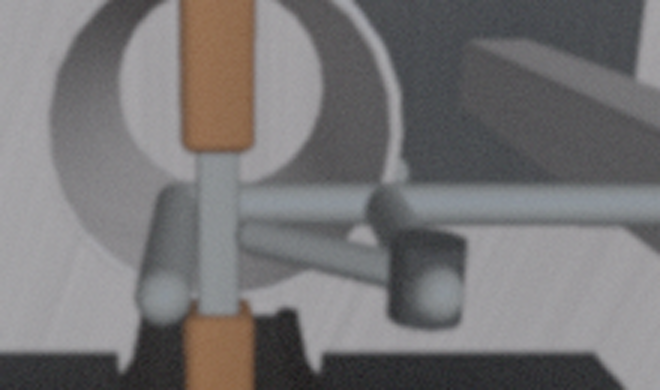

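The crop shows the bar at (215,220) beside the nose, with the gate swung down and its tip on the bar's right flank at (242,232). It needs a few mm more.

Request:
arm_command([
  [5,0,0,1,0],
  [5,0,-0.5,2,0],
  [5,0,-1,3,0],
])

```text
time: 11.48
position: [0.5041, -0.2598, 0.181]
tool_rot: [1.77, 2.594, 0.003]
ft_force: [-0.7, -1.2, -4.1]
grip_width: 0.131
grip_force: 55.0
```

Request:
arm_command([
  [5,0,0,1,0],
  [5,0,0,2,0],
  [5,0,0,2,0],
])

```text
time: 11.73
position: [0.5032, -0.2604, 0.1787]
tool_rot: [1.772, 2.594, 0.001]
ft_force: [0.8, 0.8, -3.8]
grip_width: 0.13
grip_force: 55.0
```

The gate has snapped shut and the force is back to the pot's weight. Now I'll feel upward for it.

Request:
arm_command([
  [5,0,2,0,0],
  [5,0,3,-3,0],
  [5,0,4,-7,0],
  [5,0,4,-11,0],
  [5,0,4,-14,0],
])

```text
time: 12.15
position: [0.507, -0.2593, 0.1938]
tool_rot: [1.771, 2.593, 0.0]
ft_force: [-0.2, 0.1, -3.1]
grip_width: 0.134
grip_force: 55.0
```

Request:
arm_command([
  [5,0,0,-1,0],
  [5,0,0,-2,0],
  [5,0,0,-3,0],
  [5,0,0,-3,0],
])

```text
time: 12.48
position: [0.5066, -0.2593, 0.1961]
tool_rot: [1.772, 2.594, -0.0]
ft_force: [-0.5, -0.3, -3.1]
grip_width: 0.128
grip_force: 55.0
```

Request:
arm_command([
  [5,0,0,-1,0],
  [5,0,0,-1,0],
  [5,0,0,-1,0],
])

```text
time: 12.73
position: [0.5066, -0.2593, 0.1969]
tool_rot: [-1.772, -2.594, 0.0]
ft_force: [-0.2, -0.7, -3.5]
grip_width: 0.131
grip_force: 55.0
```

Request:
arm_command([
  [5,0,0,-1,0],
  [5,0,0,-1,0],
  [5,0,0,-1,0],
])

```text
time: 12.98
position: [0.5066, -0.2593, 0.198]
tool_rot: [1.772, 2.594, -0.0]
ft_force: [0.3, 1.5, -3.1]
grip_width: 0.126
grip_force: 55.0
```

Request:
arm_command([
  [5,0,0,-1,0],
  [5,0,0,-1,0],
  [5,0,0,-1,0],
])

```text
time: 13.23
position: [0.5067, -0.2593, 0.199]
tool_rot: [1.772, 2.594, -0.0]
ft_force: [-0.3, 0.2, -3.8]
grip_width: 0.134
grip_force: 55.0
```

Request:
arm_command([
  [5,0,0,-1,0],
  [5,0,0,-1,0],
  [5,0,0,-1,0],
])

```text
time: 13.48
position: [0.5065, -0.2592, 0.1997]
tool_rot: [-1.772, -2.594, 0.0]
ft_force: [-0.5, 0.2, -4.7]
grip_width: 0.135
grip_force: 55.0
```

Request:
arm_command([
  [5,0,0,-1,0],
  [5,0,0,-1,0],
  [5,0,0,-1,0],
])

```text
time: 13.73
position: [0.5064, -0.2592, 0.2003]
tool_rot: [-1.772, -2.593, 0.0]
ft_force: [0.3, -0.2, -9.1]
grip_width: 0.132
grip_force: 55.0
```

Request:
arm_command([
  [5,0,0,-0.9,0],
  [5,0,0,-0.9,0],
  [5,0,0,-0.9,0],
])

```text
time: 13.98
position: [0.5063, -0.2592, 0.2008]
tool_rot: [-1.772, -2.593, 0.0]
ft_force: [1.7, -1.3, -12.6]
grip_width: 0.133
grip_force: 55.0
```

```bash
python3 - <<'E'
from h import *
for i in range(5): get_image('wrist'); s=get_state(); print(s['time'],s['ft_force'].round(2),s['position'].round(4),s['tool_rot'].round(3))
E
```

```text
14.0333 [  2.4   -1.05 -14.43] [ 0.5063 -0.2592  0.2009] [-1.772 -2.593  0.   ]
14.0833 [  2.01  -2.32 -15.16] [ 0.5063 -0.2592  0.201 ] [-1.772 -2.593  0.   ]
14.1333 [  2.28  -1.62 -14.75] [ 0.5063 -0.2592  0.201 ] [-1.772 -2.593  0.   ]
14.1833 [  2.51  -0.84 -15.83] [ 0.5063 -0.2592  0.201 ] [-1.772 -2.593  0.   ]
14.2333 [  2.4   -0.55 -15.48] [ 0.5063 -0.2592  0.2011] [-1.772 -2.593  0.   ]
```

Request:
arm_command([
  [5,0,0,0.3,0],
  [5,0,0,0.3,0],
  [5,0,0,0.4,0],
  [5,0,0,0.4,0],
  [5,0,0,0.4,0],
])

```text
time: 14.65
position: [0.5064, -0.2592, 0.2012]
tool_rot: [-1.772, -2.593, 0.0]
ft_force: [1.0, -0.2, -15.8]
grip_width: 0.135
grip_force: 55.0
```

```bash
python3 - <<'E'
from h import *
for i in range(8): get_image('wrist'); s=get_state(); print(s['time'],s['ft_force'].round(2),s['position'].round(4))
E
```

```text
14.7 [  1.46  -1.44 -17.03] [ 0.5064 -0.2592  0.2012]
14.75 [  1.16  -1.59 -16.07] [ 0.5064 -0.2592  0.2012]
14.8 [  1.12  -1.4  -16.54] [ 0.5063 -0.2593  0.2012]
14.85 [  1.76  -1.42 -16.92] [ 0.5064 -0.2592  0.2012]
14.9 [  1.96  -0.78 -16.68] [ 0.5064 -0.2592  0.2012]
14.95 [  1.58  -1.69 -16.67] [ 0.5064 -0.2592  0.2012]
15.0 [  0.63  -0.55 -15.52] [ 0.5064 -0.2592  0.2012]
15.05 [  0.78  -1.25 -16.76] [ 0.5064 -0.2592  0.2012]
```

Request:
arm_command([
  [5,0,0,0.8,0],
  [5,0,0,0.8,0],
  [5,0,0,0.8,0],
  [5,0,0,0.8,0],
])

```text
time: 15.38
position: [0.5065, -0.2592, 0.2009]
tool_rot: [1.772, 2.594, -0.0]
ft_force: [0.3, -0.8, -13.2]
grip_width: 0.128
grip_force: 55.0
```

```bash
python3 - <<'E'
from h import *
for i in range(10): get_image('wrist'); s=get_state(); print(s['time'],s['ft_force'].round(2),s['position'].round(4))
E
```

```text
15.4333 [ -0.93  -0.13 -13.27] [ 0.5065 -0.2592  0.2008]
15.4833 [-1.000e-02 -2.700e-01 -1.308e+01] [ 0.5065 -0.2593  0.2008]
15.5333 [  0.43  -0.56 -12.48] [ 0.5065 -0.2592  0.2008]
15.5833 [ -0.29  -0.64 -13.25] [ 0.5065 -0.2593  0.2008]
15.6333 [ -0.61   0.15 -12.75] [ 0.5065 -0.2592  0.2008]
15.6833 [ -0.85  -0.48 -12.55] [ 0.5066 -0.2592  0.2008]
15.7333 [ -0.89   1.01 -12.75] [ 0.5066 -0.2592  0.2008]
15.7833 [ -0.35  -0.86 -12.68] [ 0.5066 -0.2593  0.2007]
15.8333 [ -0.86   0.15 -12.97] [ 0.5065 -0.2592  0.2007]
15.8833 [ -1.08   0.21 -12.21] [ 0.5066 -0.2593  0.2007]
```

That gave 0.5 s at about 9 N. Lowering onto the bed.

Request:
arm_command([
  [5,0,1,4,0],
  [5,0,2,9,0],
  [5,0,4,14,0],
  [5,0,5,18,0],
  [5,0,5,21,0],
])

```text
time: 16.3
position: [0.512, -0.2572, 0.1796]
tool_rot: [1.771, 2.594, 0.001]
ft_force: [-0.2, -0.3, -4.2]
grip_width: 0.129
grip_force: 55.0
```

Request:
arm_command([
  [5,0,0,1,0],
  [5,0,0,2,0],
  [5,0,0,2,0],
  [5,0,0,2,0],
])

```text
time: 16.63
position: [0.5113, -0.2576, 0.1778]
tool_rot: [1.772, 2.593, -0.0]
ft_force: [-0.0, -0.5, -3.7]
grip_width: 0.129
grip_force: 55.0
```

Request:
arm_command([
  [5,0,0,1,0],
  [5,0,0,1,0],
  [5,0,0,1,0],
])

```text
time: 16.88
position: [0.5113, -0.2575, 0.1766]
tool_rot: [1.772, 2.594, -0.0]
ft_force: [0.7, 0.1, -3.1]
grip_width: 0.131
grip_force: 55.0
```

Request:
arm_command([
  [5,0,0,1,0],
  [5,0,0,1,0],
  [5,0,0,1,0],
])

```text
time: 17.13
position: [0.5112, -0.2574, 0.1756]
tool_rot: [-1.772, -2.594, 0.0]
ft_force: [0.0, 0.0, -4.4]
grip_width: 0.13
grip_force: 55.0
```

Request:
arm_command([
  [5,0,0,0.5,0],
  [5,0,0,0.5,0],
  [5,0,0,0.5,0],
])

```text
time: 17.38
position: [0.5113, -0.2575, 0.1754]
tool_rot: [1.772, 2.594, -0.0]
ft_force: [-0.1, 0.3, -2.3]
grip_width: 0.132
grip_force: 55.0
```

Request:
arm_command([
  [5,0,0,0.3,0],
  [5,0,0,0.3,0],
  [5,0,0,0.3,0],
], newtons=20)

```text
time: 17.63
position: [0.5114, -0.2575, 0.1752]
tool_rot: [1.772, 2.593, -0.0]
ft_force: [-1.4, 1.2, 0.5]
grip_width: 0.131
grip_force: 20.0
```

Request:
arm_command([
  [12,0,0,0,0],
  [14,0,0,0,0],
  [18,0,0,0,0],
  [24,0,0,0,0],
  [30,0,0,0,0],
])

```text
time: 18.05
position: [0.5114, -0.2575, 0.1749]
tool_rot: [1.772, 2.594, -0.0]
ft_force: [0.2, 0.0, -0.0]
grip_width: 0.276
grip_force: 0.0
```

```bash
python3 - <<'E'
from h import *
im,d,K,T=grab('wrist'); cv2.imwrite('pics/w5.png',im[...,::-1]); print(get_state())
exec(open('m.py').read())
E
```

```text
{'time': 18.1, 'joint_positions': array([ 0.74462653,  0.2169079 , -0.3689764 ,  1.71919561,  0.08282023,
        1.22045406,  0.72708657]), 'qd': array([-0.00063362,  0.00124749, -0.00119335,  0.00233354,  0.000411  ,
        0.00251638, -0.00095598]), 'joint_torque': array([-1.66139100e-03, -4.02336895e+01, -2.24968940e+00, -2.98538053e+01,
       -1.78913103e-02,  7.53914891e-02,  1.73754029e-04]), 'position': array([ 0.51138507, -0.25748678,  0.17487948]), 'tool_rot': array([ 1.77214010e+00,  2.59364297e+00, -1.53531580e-05]), 'ft_force': array([-0.15680221, -0.03708425,  0.41211165]), 'torque': array([ 0.01387428, -0.10719486, -0.03118561]), 'grip_force': 0.0, 'grip_width': 0.2991209743059454}
0.2 4303 ang 63.5 [array([ 571.9, -210.4]), array([ 585.6, -182.8])] len 30.8 z [0.202  0.2096 0.2108] u 429 510 v 188 251
0.16 2299 ang 36.9 [array([ 540.2, -217.6]), array([ 586.4, -182.9])] len 57.8 z [0.1629 0.1697 0.1804] u 331 460 v 167 223
posttop 3728 ((581.6544189453125, -197.6103515625), (25.597217559814453, 24.5212345123291), 19.560182571411133)
foot 2199 ((602.1568603515625, -185.94528198242188), (50.819313049316406, 89.32962799072266), 21.670299530029297)
rows 96 [169] [228] 263
96 252.5 [78.4 -0.4 -4. ]
169 252.5 [45.3 -0.4 -4. ]
228 253.0 [15.  -0.1 -4. ]
```

View pics/w5.png

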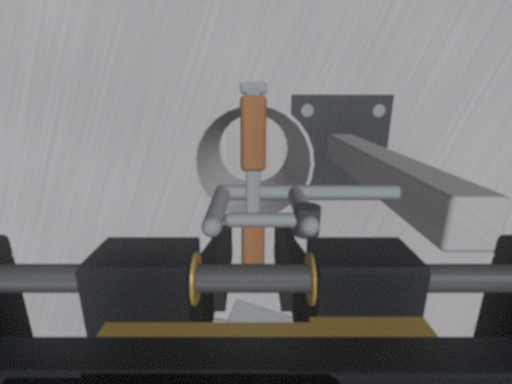

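The shut gate crosses above the bar at (228–300,219), the bar is on the bed and the fingers are open. Retreating straight up.

Request:
arm_command([
  [34,0,0,-1,0],
  [34,0,0,-5,0],
  [34,0,0,-12,0],
  [34,0,0,-22,0],
  [34,0,0,-35,0],
])

```text
time: 18.52
position: [0.5111, -0.2573, 0.2105]
tool_rot: [-1.772, -2.593, 0.0]
ft_force: [-0.2, -1.1, 0.2]
grip_width: 0.389
grip_force: 0.0
```

Request:
arm_command([
  [34,0,0,-30,0],
  [34,0,0,-65,0],
  [34,0,0,-100,0],
  [34,0,0,-115,0],
  [34,0,0,-115,0],
])

```text
time: 18.93
position: [0.5133, -0.258, 0.3316]
tool_rot: [1.766, 2.586, 0.002]
ft_force: [1.5, 0.6, 0.0]
grip_width: 0.389
grip_force: 0.0
```

Request:
arm_command([
  [34,0,0,0,0],
  [34,0,0,0,0],
  [34,0,0,0,0],
  [34,0,0,0,0],
  [34,0,0,0,0],
])

```text
time: 19.35
position: [0.5108, -0.2573, 0.3237]
tool_rot: [-1.771, -2.592, 0.0]
ft_force: [-0.3, -0.5, -0.7]
grip_width: 0.391
grip_force: 0.0
```

```bash
python3 - <<'E'
from h import *
r=[]
for i in range(2):
    im,d,K,T=grab('wrist'); 
    r.append(wristbar(.180,.15,.21,(.506,-.229))); print(r[-1])
    for k in range(8): get_image('wrist')
cv2.imwrite('pics/w6.png',im[...,::-1])
E
```

```text
median z top 0.1791
(array([ 0.5   , -0.2288,  0.18  ]), np.float64(111.4), array([-0.043 ,  0.0496]), 718)
median z top 0.1791
(array([ 0.4999, -0.2286,  0.18  ]), np.float64(111.3), array([-0.0421,  0.0507]), 725)
```

View pics/w6.png

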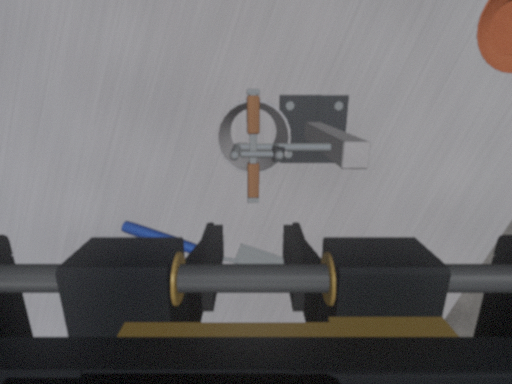

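The pot hangs still and level: the bar is at (253,145) under the shut gate, with its centre within 2 mm of the hook's middle. Handing in.

```bash
python3 -c "
from bench import *
print(close_job())"
```

```text
the job is handed in; nothing more can be done
None
```

The galvanised pot hangs freely and still on the hook's bed with the gate shut. Before release I pulled the bar up against the gate at about 9 N beyond the pot's weight for over 0.5 s, after a brief peak near 13 N. The job is handed in, but no verdict was returned.

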